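# Load the coaster blanks and start the vacuum plate

## Robot

A 7-joint arm with a two-finger parallel gripper is mounted at the origin on the work surface. World frame = base frame: x ahead of the robot, y to its left, z up, the work surface at z = 0. Lengths are in m, angles in rad, forces in N, time in s.
With the tool pointing down it reaches from about 0.425 to 0.925 m from the base axis. Payload 6.8 kg.
Tool frame: the origin (TCP) lies on the centre line of the jaws, within the pads' length; the fingertips stand 17 mm ahead of it and the grasp point (between the pads) lies 2 mm behind it; z points along the fingers, x is the direction in which the jaws open and shut, and the axes are right-handed (so a half turn about z gives the same grasp; the last joint's range is limited). The gripper opens to 85 mm and grips with 20 to 120 N. Pads are 22 mm wide; open, the fingers measure 114 mm over their backs; the gripper's body (76 mm by 85 mm) begins 54 mm behind the grasp point. The pads swing forward as they close: fully open they stand 13 mm farther back than shut.
Start: joints at [-1.382, 0.477, 0.022, 1.555, -0.011, 1.109, -0.083], TCP at [0.197, 0.646, 0.248] pointing down, gripper open.
Joint ranges: [-2.96, 2.96], [-0.34, 2.1], [-1.41, 1.46], [0.24, 2.44], [-1.37, 4.51], [0.17, 1.92], [-2.96, 2.96]. Speed limits (rad/s): [2.39, 2.39, 3.14, 3.14, 3.14, 3.14, 3.14].

## Interface

Orientations are given as a unit quaternion [w, x, y, z].
In Python, from station import status, read_camera, camera_model, bot gives the robot as it stands.
- The arm moves only by the tool arm_command, never from a script. Its argument "series" is a list of rows, each a list of 3 entries, a list of its own where there are three numbers: the finger opening in mm, from 0 to 85.4, then the shift along the tool's x, y, z in mm, then the turn about the tool's z in rad. In form: [[gripper, [dx, dy, dz], roll], ...]. A call has 1 to 8 rows; each row is the pose to reach, as a shift and turn from the pose commanded when the call began, along the tool's axes at that moment; what a row does not reach only later rows make up. A row lasts 1/8 s, in which the tool goes at most 62.5 mm and 10.7 degrees, less where a joint would pass 70% of its speed; a pose out of reach is approached as far as the arm can. A call with a gripper value outside its range is refused whole. The fingers move at their own pace and stop on an object; "squeeze" is the grip in N (left out, the last holds). Time passes only in rows, so rows that repeat a pose let the fingers close. It gives the time, the measured TCP pose, the force and the opening at its end, in the units of the state.
- status.get_obs(): the state, without advancing time (a new reading comes with each control period).
- read_camera(name): name is "scene" or "top" or "wrist"; returns the picture (480x640x3 uint8, blue, green, red); there is no depth.
- camera_model(name): a dict with "fov_y" (degrees; the focal length in pixels is half the picture's height over the tangent of half this angle, whatever the lens; pixels are square), "cx", "cy" (the principal point, pixels), "k1" (the pictures are not rectified: a ray, as slopes to the right and down, at radius r is drawn at 1 + k1 r^2 times it, then the intrinsics apply), "R" (3x3) and "t" (3): a world point X has camera coordinates R X + t. Camera axes: x right, y down, z forward; pixel columns grow to the right and rows downward; lengths in m; the calibration is good to about 2 mm. A picture is of the moment at which its call begins: read the wrist's pose just before it. camera_model takes no time and is no camera call; for the wrist camera it gives the pose at the moment of the call.
- bot.hand_in(): hands the job in, once; it reports no verdict.
The state is a dict: "t": time; "q": joint angles; "joint_vel": joint speeds; "joint_torque": joint torques, N m; "eef_pos": TCP position; "tool_rot": TCP orientation; "contact_force": force on the tool from outside, world axes, zero at the start; "torque": the same for the moment, N m; "gripper_width": opening from 0.0 (shut) to 1.0 (fully open).
Only numpy, scipy, OpenCV 4.12 (cv2) and the standard library are available. Lean on these libraries where they do the work, as an engineer would, in place of code of your own. Each camera call takes 0.05 s, during which the arm holds its last target.

## Task

Get the vacuum plate ready for carving: slide the two round coaster blanks across the plate, without lifting them off it, until the dark one drops flat into the pocket with the red floor and the light one into the pocket with the yellow floor. Only then start the pump: turn the black key on the grey box clockwise to its stop, hold it there for about half a second, and let it spring back by itself. Leave the mallet, the glue bottle and the finished coaster where they are.

Things in the scene. Friction and masses are not known exactly. Their poses are not given: they have to be found in the camera images.
- plate: aluminium holding plate fixed to the bench, 230 (x) x 300 (y) x 24 mm high, origin at the centre of its underside; flat top, no rim, 24 mm above the origin. Two round pockets open upward in its far (+x) half, the blanks start on its near (-x) half. It cannot move. Its place and yaw differ from run to run.
- red_pocket (a point): centre of the floor of the pocket with the red floor: 84 mm wide, 9 mm deep, floor 15 mm above the plate's origin, at x +55, y +70 mm in the plate's frame. Axes as the plate's.
- yellow_pocket (a point): centre of the floor of the pocket with the yellow floor: 84 mm wide, 9 mm deep, floor 15 mm above the plate's origin, at x +55, y -70 mm in the plate's frame. Axes as the plate's.
- dark_blank: dark brown round wooden coaster blank, 76 mm in diameter, 14 mm thick, about 50 g, loose, lying flat on the plate; origin at the centre of its underside, z up. Seated, it stands 5 mm proud of the plate's top, so that it can still be pushed up against the pocket's wall. A push with two fingertips side by side keeps it centred. It starts on either the left or the right of the plate's near half.
- light_blank: light wooden coaster blank, otherwise the same as the dark one (76 mm in diameter, 14 mm thick, origin at the centre of its underside); it starts beside the dark one, on the other side.
- switch_box: grey key-switch box fixed to the bench, 100 (x) x 80 (y) x 55 mm high, origin at the centre of its underside. It cannot move; its place and yaw differ from run to run.
- key_bow (a point): middle of the key's black bow, on the turning axis, 84 mm above the bench. The bow is a flat upright plate 38 mm long, 10 mm thick and 30 mm tall (69 to 99 mm above the bench), easily pinched from above across its 10 mm. The point's x axis lies along the bow (as the box's x axis at rest), y across it, z up.
- key (a joint): angle of the key, rad: 0 at rest, grows as the key turns clockwise seen from above, stop at 1.1. A spring pulls it back to 0 (0.03 N m at rest, 0.16 N m at the stop); it returns by itself when released.
- mallet: bystander: wooden carver's mallet lying on the bench, left of the plate: head 68 mm across and 100 mm long, handle 24 mm thick and 130 mm long towards -x of its frame. Origin on the bench under the place where the handle meets the head, x along the handle towards the head.
- glue: bystander: white bottle with a red cap, 56 mm across, 130 mm high, standing beyond the switch box; origin at the centre of its underside.
- finished: bystander: finished square coaster with a carved rosette, 90 x 90 x 12 mm, lying on the bench to the left of the plate, beyond the mallet; origin at the centre of its underside.
There are look-alikes about, which are no part of the job. Of the things like the switch_box, leave any that is blue, orange or purple; of the rest the larger one is meant.

How it is judged:
By the outcome, as a careful person would: the job done as asked, in the order asked, and still so for the second after the job is handed in, with the robot touching nothing.
It also fails if it takes over 70 s, if anything falls off the work surface, if the arm or the gripper's body presses on something with over 40 N, if the wrist force passes 120 N, or if a joint passes its speed limit or range.

## Working session

There is one attempt and no reset: what is moved stays moved. The work goes in short steps, Python scripts to look and compute and a tool call to move; the robot and the scene stay as the last step left them, time stands still between calls to the robot, and variables do not carry over. Pictures are saved under pics/ and viewed, and the job is handed in when it is done.

Besides the shell and the picture viewer there is one more tool, called after "Emit:" as name([rows], argument=value, ...), one row to a line, values as JSON. arm_command: Moves the arm, as the interface text tells. Its arguments: {"type":"object","properties":{"series":{"type":"array"},"squeeze":{"type":"number"}},"required":["series"]}

```bash
ls; mkdir -p pics; python3 - <<'E'
from station import status, read_camera, camera_model, bot
import cv2
print(status.get_obs())
for n in("top","scene"):
    cv2.imwrite(f"pics/{n}0.png",read_camera(n)); print(n,camera_model(n))
E
```

```text
pics
{'t': 0.0, 'q': array([-1.38209557,  0.47780197,  0.02233053,  1.55647374, -0.01149074,
        1.10930252, -0.08304539]), 'joint_vel': array([ 0.00028152, -0.00037346,  0.00011212,  0.00158832,  0.0003526 ,
        0.0005722 , -0.00096305]), 'joint_torque': array([-5.32386675e-04, -5.96441817e+01,  1.60782225e+00, -2.81197429e+01,
        1.25022573e-02,  9.33405769e-03, -5.27384813e-06]), 'eef_pos': array([0.19725443, 0.64493458, 0.24731486]), 'tool_rot': array([ 6.08091907e-04,  8.03858444e-01,  5.94819922e-01, -7.01970860e-04]), 'contact_force': array([ 0.06983887, -0.64190192,  0.0749215 ]), 'torque': array([-0.00899739,  0.02826878, -0.05294337]), 'gripper_width': 1.0028681395165089}
top {'fov_y': 56.89658381080902, 'cx': 314.58624995480596, 'cy': 239.6194083637838, 'k1': -0.07820242883224608, 'R': array([[-0.01716895, -0.99985204, -0.00106436],
       [-0.99200726,  0.01716732, -0.1250075 ],
       [ 0.12500727, -0.0010904 , -0.99215523]]), 't': array([0.00861485, 0.55031211, 1.26234676])}
scene {'fov_y': 55.31568790122299, 'cx': 322.8833885329678, 'cy': 233.78100501324587, 'k1': 0.022567996665274263, 'R': array([[-0.86389292,  0.50367266, -0.00169901],
       [ 0.32617947,  0.55688217, -0.76386465],
       [-0.38379159, -0.66045144, -0.64537424]]), 't': array([ 0.45672965, -0.1229439 ,  1.33691381])}
```

View pics/top0.png

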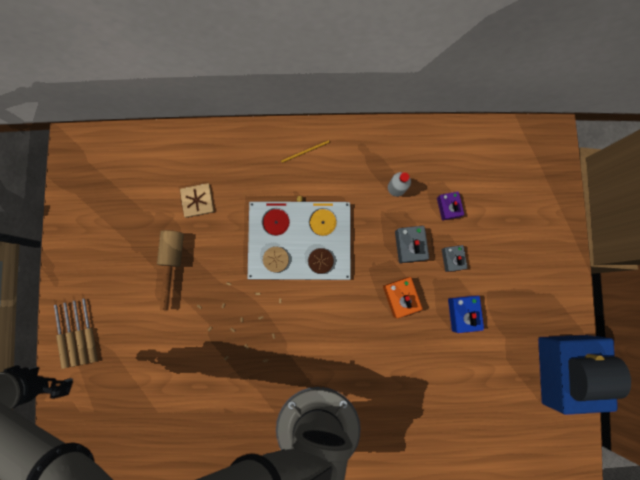

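View pics/scene0.png

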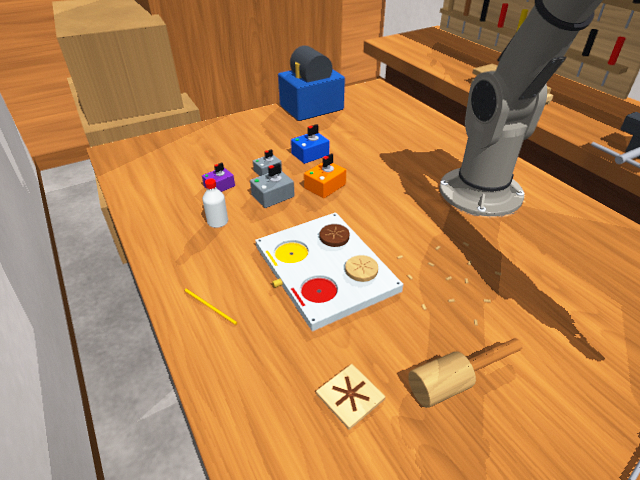

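The top view shows the plate at about (300,240). The light blank is at (276,259) on the left and the dark one at (320,260) on the right. The red pocket is at (276,221) and the yellow one at (323,221), so the blanks have to cross over.

Switch-box candidates:
- large grey (412,244)
- small grey (455,258)
- orange (404,298)
- blue (467,314)
- purple (451,206)

I choose the larger grey one. Next I localise roughly and take close crops.

```bash
cat > h.py <<'E'
import numpy as np, cv2
from station import status, read_camera, camera_model, bot
from scipy.spatial.transform import Rotation as Ro
def KD(m):
    f=240/np.tan(np.radians(m['fov_y'])/2)
    return np.array([[f,0,m['cx']],[0,f,m['cy']],[0,0,1.]]),np.array([m['k1'],0,0,0,0.])
def p2w(m,uv,z):
    K,D=KD(m); R=np.array(m['R']);t=np.array(m['t'])
    n=cv2.undistortPoints(np.array(uv,float).reshape(-1,1,2),K,D).reshape(-1,2)
    d=np.c_[n,np.ones(len(n))]@R; c=-R.T@t
    z=np.broadcast_to(z,(len(n),))
    return c+d*((z-c[2])/d[:,2])[:,None]
def w2p(m,X):
    K,D=KD(m)
    return cv2.projectPoints(np.array(X,float).reshape(-1,1,3),cv2.Rodrigues(np.array(m['R']))[0],np.array(m['t']),K,D)[0].reshape(-1,2)
def quat(o): w,x,y,z=o['tool_rot']; return Ro.from_quat([x,y,z,w])
def pose():
    o=status.get_obs(); R=quat(o).as_matrix()
    print('t %.2f'%o['t'],'pos',o['eef_pos'].round(4),'toolx',R[:,0].round(3),'tooly',R[:,1].round(3),'z',R[:,2].round(3),'F',o['contact_force'].round(1),'w',round(o['gripper_width'],3),'q',o['q'].round(2))
    return o,R
def move(target,xdir=None):
    """needed shift in tool axes mm and roll"""
    o,R=pose()
    d=R.T@(np.array(target)-o['eef_pos'])*1000
    r=None
    if xdir is not None:
        v=R.T@np.array([np.cos(xdir),np.sin(xdir),0]); r=np.arctan2(v[1],v[0]); r=(r+np.pi/2)%np.pi-np.pi/2
    print('shift',d.round(1),'roll',r)
E
python3 - <<'E'
from h import *
m=camera_model('top')
for n,uv,z in [('light',(276,259),.038),('dark',(320,260),.038),('red',(276,221),.015),('yel',(323,221),.015),('box',(412,244),.055),('key',(417,246),.09),('glue',(404,178),.13),('mallet',(171,247),.068),('pFL',(250,203),.024),('pFR',(350,203),.024),('pNL',(248,279),.024),('pNR',(352,279),.024)]:
    print(n,p2w(m,[uv],z)[0].round(3))
im=cv2.imread('pics/top0.png')
cv2.imwrite('pics/topc.png',cv2.resize(im[180:340,230:490],None,fx=3,fy=3,interpolation=cv2.INTER_CUBIC))
m=camera_model('wrist');print(m, -np.array(m['R']).T@m['t']);pose()
E
```

```text
light [0.495 0.112 0.038]
dark [ 0.49  -0.016  0.038]
red [0.611 0.114 0.015]
yel [ 0.608 -0.027  0.015]
box [ 0.53  -0.282  0.055]
key [ 0.52  -0.288  0.09 ]
glue [ 0.706 -0.252  0.13 ]
mallet [0.532 0.412 0.068]
pFL [0.665 0.19  0.024]
pFR [ 0.66  -0.108  0.024]
pNL [0.439 0.196 0.024]
pNR [ 0.434 -0.108  0.024]
{'fov_y': 62.262561771162055, 'cx': 317.3990693096159, 'cy': 233.90095838704866, 'k1': -0.05103859977025665, 'R': array([[ 0.29394473,  0.95582059, -0.00187196],
       [ 0.90686659, -0.27827002,  0.31647874],
       [ 0.30197598, -0.09472488, -0.94859776]]), 't': array([-0.67371791, -0.04078173,  0.38332578])} [0.11926424 0.66891561 0.37526735]
t 0.10 pos [0.1973 0.645  0.2474] toolx [ 0.292  0.956 -0.002] tooly [ 0.956 -0.292  0.   ] z [-0.    -0.002 -1.   ] F [0.2 0.2 0.3] w 1.002 q [-1.38  0.48  0.02  1.56 -0.01  1.11 -0.08]
```

View pics/topc.png

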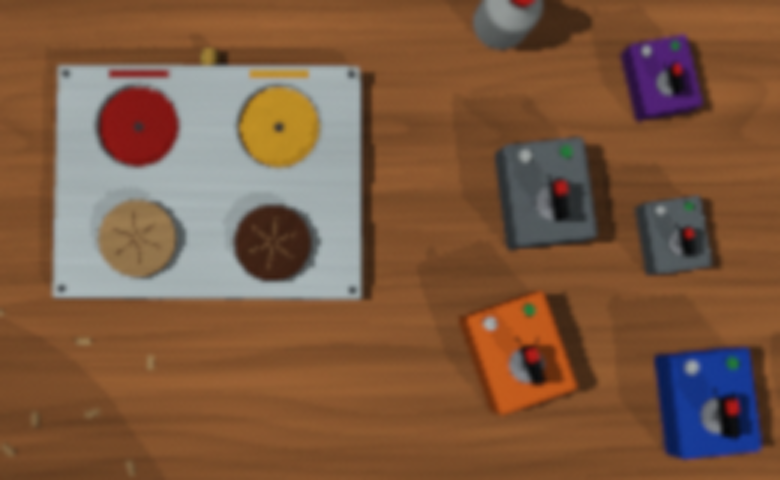

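The crop confirms the large grey box at top-image (412,244), beside a clearly smaller grey one at (455,258). I move the arm over the plate for a wrist view.

Emit:
arm_command([
  [85, [-60, 58, -40], -0.1],
  [85, [-120, 115, -83], -0.2],
  [85, [-180, 172, -83], -0.3],
  [85, [-240, 230, -83], -0.3],
  [85, [-300, 286, -83], -0.3],
  [85, [-360, 343, -83], -0.3],
  [85, [-420, 400, -83], -0.3],
  [85, [-490, 466, -83], -0.3],
], squeeze=20)

```text
t: 1.1
eef_pos: [0.4152, 0.2094, 0.329]
tool_rot: [-0.0, 0.706, 0.708, 0.0]
contact_force: [1.8, 0.3, -0.0]
gripper_width: 0.995
```

Emit:
arm_command([
  [85, [0, 0, 0], 0],
  [85, [0, 0, 0], 0],
  [85, [0, 0, 0], 0],
  [85, [0, 0, 0], 0],
])

```text
t: 1.6
eef_pos: [0.4142, 0.2126, 0.3289]
tool_rot: [-0.0, 0.705, 0.709, -0.0]
contact_force: [0.0, -0.1, 0.3]
gripper_width: 0.994
```

```bash
python3 - <<'E'
from h import *
import pickle
pose(); m=camera_model('wrist'); im=read_camera('wrist'); cv2.imwrite('pics/w1.png',im); pickle.dump(m,open('w1.pkl','wb'))
print(-np.array(m['R']).T@m['t'])
E
```

```text
t 1.60 pos [0.4142 0.2126 0.3289] toolx [-0.006  1.    -0.   ] tooly [ 1.     0.006 -0.   ] z [-0. -0. -1.] F [ 0.  -0.1  0.3] w 0.994 q [-0.82  0.04  0.22  1.94 -0.01  1.16  0.98]
[0.33267627 0.21211024 0.45675901]
```

View pics/w1.png

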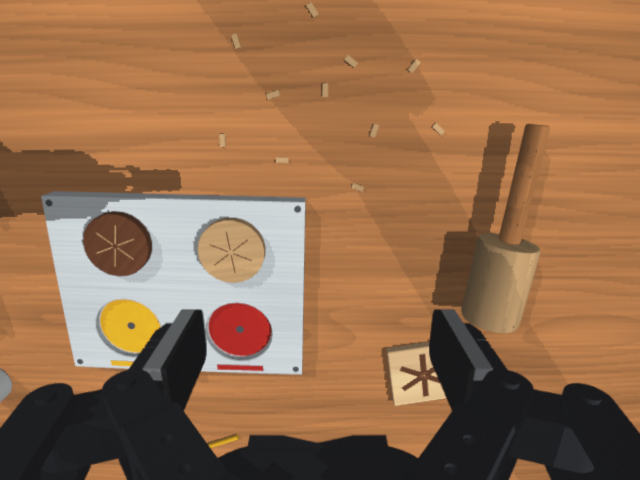

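The wrist picture shows the plate with dark at (117,244), light (231,250), yellow (131,326) and red (239,330), partly hidden by the fingers. I move 150 mm right to centre it.

Emit:
arm_command([
  [85, [-50, 0, 0], 0],
  [85, [-100, 0, 0], 0],
  [85, [-150, 0, 0], 0],
  [85, [-170, 0, 0], 0],
  [85, [-170, 0, 0], 0],
  [85, [-170, 0, 0], 0],
])

```text
t: 2.4
eef_pos: [0.4154, 0.0429, 0.3291]
tool_rot: [-0.0, 0.705, 0.709, 0.0]
contact_force: [0.4, 0.9, 0.1]
gripper_width: 0.995
```

```bash
python3 - <<'E'
from h import *
import pickle
pose(); m=camera_model('wrist'); im=read_camera('wrist'); cv2.imwrite('pics/w2.png',im); pickle.dump(m,open('w2.pkl','wb'))
E
```

```text
t 2.40 pos [0.4154 0.0429 0.3291] toolx [-0.005  1.     0.   ] tooly [1.    0.005 0.   ] z [ 0.  0. -1.] F [0.4 0.9 0.1] w 0.995 q [-0.65 -0.07  0.38  2.04  0.03  1.16  1.3 ]
```

View pics/w2.png

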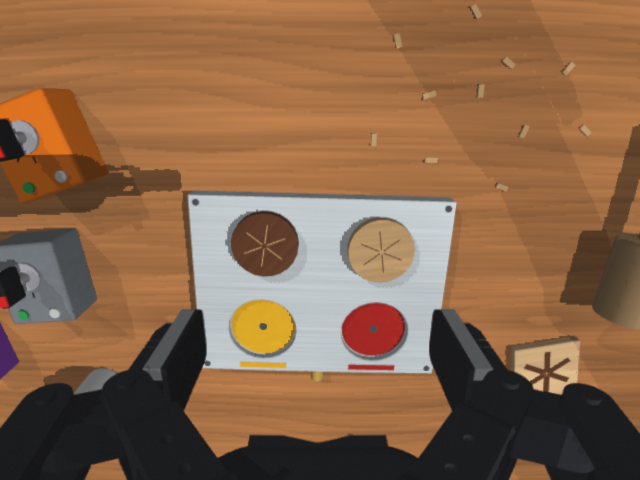

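Plate is fully visible: dark (265,243), light (381,250), yellow (263,327), red (373,329). Enlarging to read points.

```bash
python3 - <<'E'
from h import *
im=cv2.imread('pics/w2.png')
cv2.imwrite('pics/w2a.png',cv2.resize(im[185:285,180:340],None,fx=5,fy=5,interpolation=cv2.INTER_CUBIC))
cv2.imwrite('pics/w2b.png',cv2.resize(im[185:285,310:470],None,fx=5,fy=5,interpolation=cv2.INTER_CUBIC))
cv2.imwrite('pics/w2c.png',cv2.resize(im[285:385,190:350],None,fx=5,fy=5,interpolation=cv2.INTER_CUBIC))
cv2.imwrite('pics/w2d.png',cv2.resize(im[285:385,300:460],None,fx=5,fy=5,interpolation=cv2.INTER_CUBIC))
E
```

```text
(no output)
```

View pics/w2a.png

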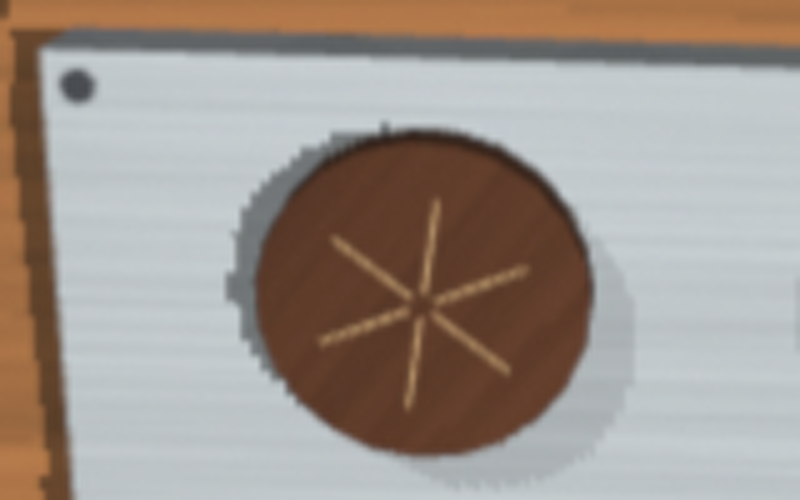

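View pics/w2b.png

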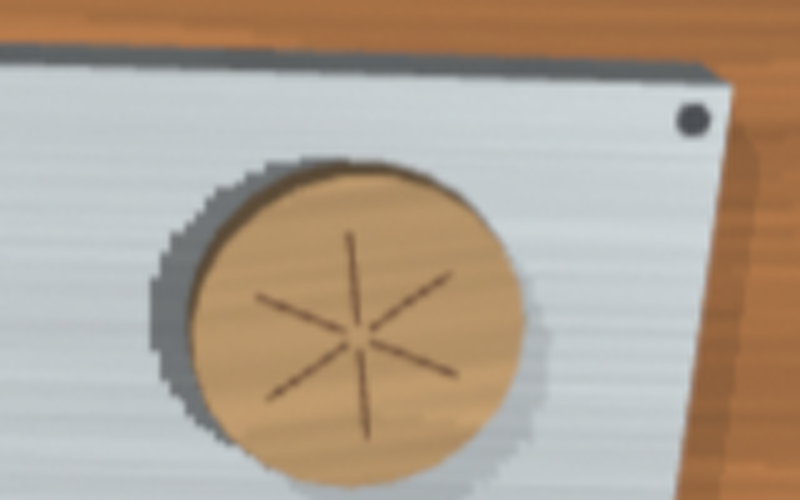

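View pics/w2c.png

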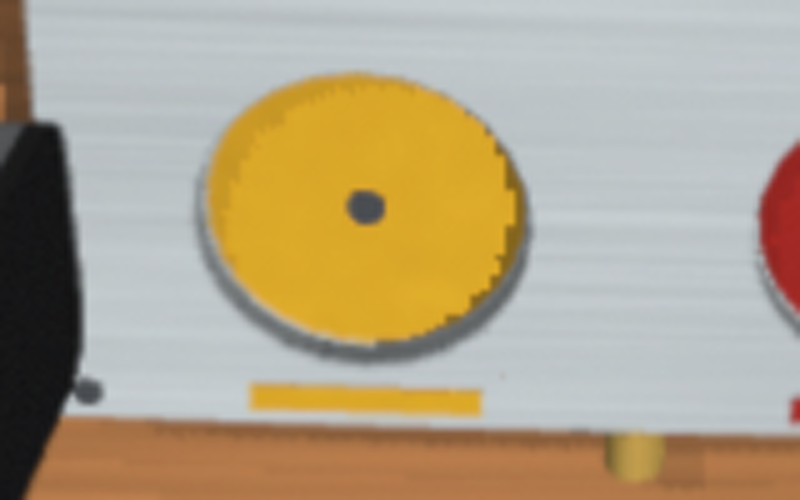

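View pics/w2d.png

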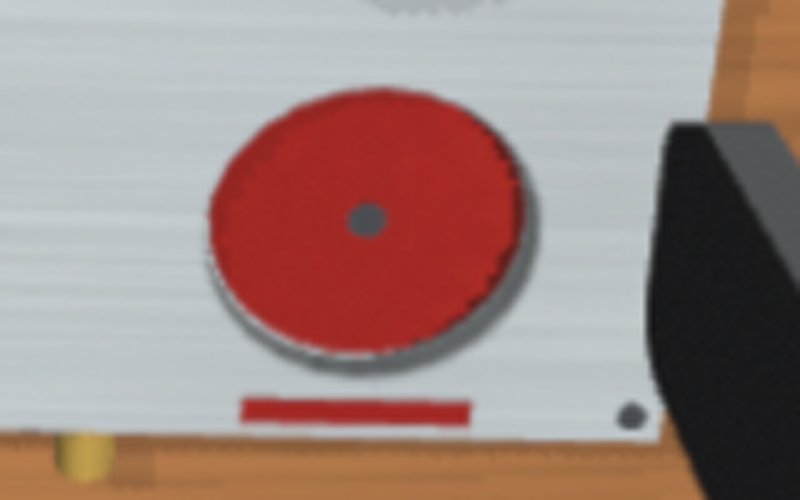

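```bash
python3 - <<'E'
from h import *
import pickle,json
m=pickle.load(open('w2.pkl','rb'))
P=lambda c,o:[(c[0]+.5)/5-.5+o[0],(c[1]+.5)/5-.5+o[1]]
a,b,c,d=(180,185),(310,185),(190,285),(300,285)
pl=[(55,-70,15,P((366,207),c)),(55,70,15,P((367,220),d)),(-115,-150,24,P((40,47),a)),(-115,150,24,P((732,85),b)),(115,150,24,P((660,441),d))]
W=[p2w(m,[q[3]],q[2]/1000)[0] for q in pl]
A=np.array([q[:2] for q in pl])/1000.; B=np.array(W)[:,:2]
ac,bc=A.mean(0),B.mean(0); H=(A-ac).T@(B-bc); th=np.arctan2(H[0,1]-H[1,0],H[0,0]+H[1,1])
R=np.array([[np.cos(th),-np.sin(th)],[np.sin(th),np.cos(th)]]); t=bc-R@ac
print('yaw',th,'t',t); print('res mm',((A@R.T+t-B)*1000).round(1).tolist())
print('red',R@[.055,.07]+t,'yel',R@[.055,-.07]+t)
D=p2w(m,[P((424,300),a)],.038)[0];L=p2w(m,[P((358,337),b)],.038)[0]
print('dark',D,'plate',R.T@(D[:2]-t)*1000);print('light',L,'plate',R.T@(L[:2]-t)*1000)
json.dump(dict(th=th,t=t.tolist()),open('plate.json','w'))
for n,s,e in(('L',L[:2],R@[.055,-.07]+t),('D',D[:2],R@[.055,.07]+t)):
    v=e-s; print(n,'dist',np.hypot(*v)*1000,'ang',np.degrees(np.arctan2(v[1],v[0])))
E
```

```text
yaw -0.023952808455459256 t [0.55129893 0.04559907]
res mm [[-0.6, 0.7], [-0.6, -0.1], [1.1, 0.8], [0.6, -0.4], [-0.5, -1.0]]
red [0.60795968 0.11426171] yel [ 0.60460661 -0.02569813]
dark [ 0.48633682 -0.0166301   0.038     ] plate [-63.45304721 -63.76719088]
light [0.49479828 0.11499453 0.038     ] plate [-58.14649198  68.02233721]
L dist 178.47211047122786 ang -52.028542516986235
D dist 178.6750842978119 ang 47.10218728108051
```

```bash
python3 - <<'E'
from h import *
move([0.4948,0.115,0.10],np.radians(-52.0))
E
```

```text
t 2.45 pos [0.4154 0.043  0.329 ] toolx [-0.006  1.     0.   ] tooly [ 1.     0.006 -0.   ] z [-0.  0. -1.] F [0.9 0.1 0.8] w 0.996 q [-0.65 -0.07  0.38  2.04  0.03  1.16  1.3 ]
shift [ 71.6  79.9 229. ] roll -0.6576834682922588
```

Emit:
arm_command([
  [85, [12, 14, 40], -0.12],
  [85, [25, 28, 80], -0.24],
  [85, [37, 42, 120], -0.36],
  [85, [50, 56, 160], -0.48],
  [85, [62, 70, 195], -0.6],
  [85, [71.6, 80, 229], -0.658],
  [85, [71.6, 80, 229], -0.658],
  [85, [71.6, 80, 229], -0.658],
])

```text
t: 3.45
eef_pos: [0.4951, 0.1137, 0.1006]
tool_rot: [0.0, 0.44, 0.898, 0.0]
contact_force: [-0.2, -0.3, 0.8]
gripper_width: 0.999
```

```bash
python3 - <<'E'
from h import *
move([0.4948,0.115,0.048],np.radians(-52.0))
cv2.imwrite('pics/w3.png',read_camera('wrist'))
E
```

```text
t 3.45 pos [0.4951 0.1137 0.1006] toolx [-0.614  0.79   0.   ] tooly [0.79  0.614 0.   ] z [ 0.  0. -1.] F [-0.2 -0.3  0.8] w 0.999 q [-0.57  0.42  0.28  2.09 -0.18  0.65  2.06]
shift [ 1.3  0.6 52.6] roll -0.002517190265503899
```

View pics/w3.png

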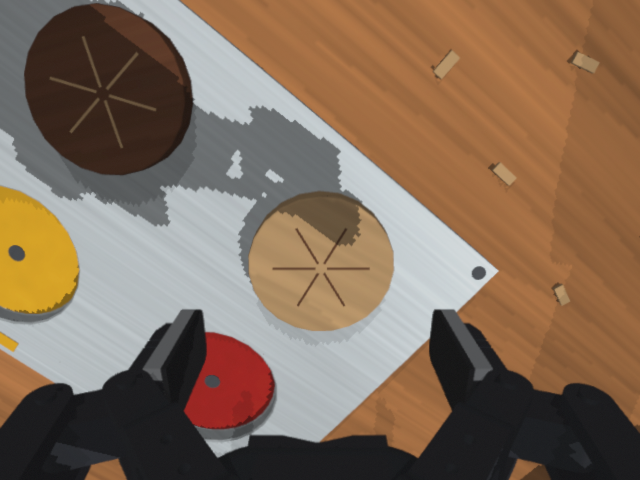

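Light blank centre at (321,268), midway between the fingertips (205 and 432). I descend to TCP z 0.050.

```bash
python3 - <<'E'
from h import *
m=camera_model('wrist')
print(p2w(m,[(321,268),(103,93)],.038), p2w(m,[(212,382),(17,253)],.015))
E
```

```text
[[ 0.49504305  0.11550653  0.038     ]
 [ 0.48773269 -0.01783254  0.038     ]] [[ 0.61095051  0.11532306  0.015     ]
 [ 0.60655111 -0.0269356   0.015     ]]
```

Emit:
arm_command([
  [85.4, [1.3, 0.6, 25], 0],
  [85.4, [1.3, 0.6, 40], 0],
  [85.4, [1.3, 0.6, 50], 0],
  [85.4, [1.3, 0.6, 50], 0],
  [85.4, [1.3, 0.6, 50], 0],
])

```text
t: 4.12
eef_pos: [0.4952, 0.1147, 0.0505]
tool_rot: [0.0, 0.439, 0.898, 0.0]
contact_force: [0.6, 0.3, 0.5]
gripper_width: 1.0
```

```bash
python3 - <<'E'
from h import *
pose()
im=read_camera('wrist');cv2.imwrite('pics/w4.png',im)
s=read_camera('scene'); m=camera_model('scene'); c=w2p(m,[[.495,.115,.04]])[0].astype(int); print(c)
cv2.imwrite('pics/s4.png',cv2.resize(s[c[1]-60:c[1]+40,c[0]-70:c[0]+60],None,fx=6,fy=6,interpolation=cv2.INTER_CUBIC))
E
```

```text
t 4.12 pos [0.4952 0.1147 0.0505] toolx [-0.614  0.789 -0.   ] tooly [0.789 0.614 0.001] z [ 0.001  0.    -1.   ] F [0.6 0.3 0.5] w 1.0 q [-0.54  0.51  0.24  2.11 -0.22  0.55  2.09]
[360 265]
```

View pics/w4.png

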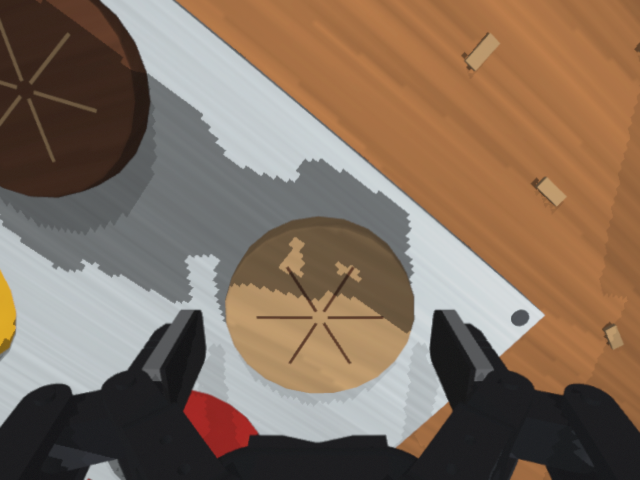

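View pics/s4.png

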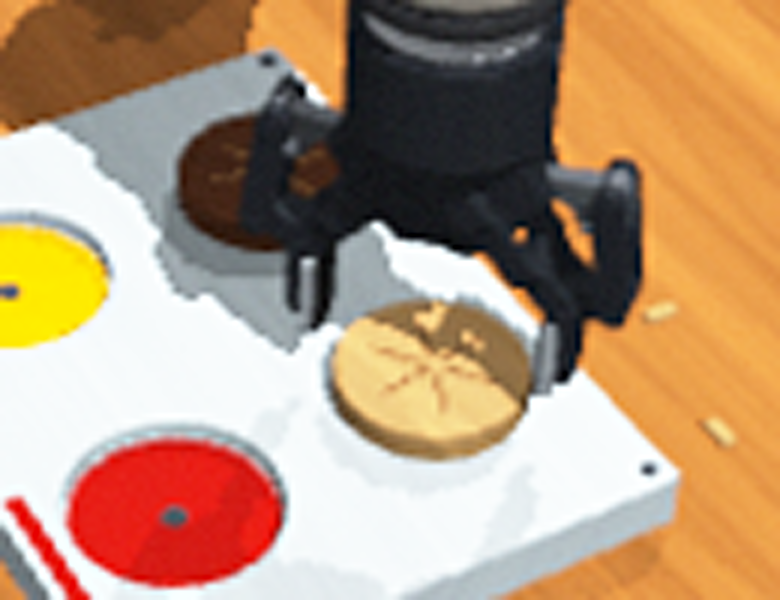

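Fingertip geometry in the picture (227 px spread) gives tips about 4 mm ahead of the TCP when open. So I go down to TCP z 0.035 for a tip height of about 0.030, then close.

Emit:
arm_command([
  [85.4, [0, 0, 8], 0],
  [85.4, [0, 0, 15.5], 0],
  [85.4, [0, 0, 15.5], 0],
  [80, [0, 0, 15.5], 0],
  [78, [0, 0, 15.5], 0],
  [75, [0, 0, 15.5], 0],
  [74, [0, 0, 15.5], 0],
  [74, [0, 0, 15.5], 0],
], squeeze=20)

```text
t: 5.22
eef_pos: [0.495, 0.1148, 0.035]
tool_rot: [0.0, 0.439, 0.898, 0.0]
contact_force: [-0.8, 0.1, 5.3]
gripper_width: 0.878
```

```bash
python3 - <<'E'
from h import *
move([0.6046,-0.0257,0.035])
im=read_camera('wrist');cv2.imwrite('pics/w5.png',im)
s=read_camera('scene'); m=camera_model('scene'); c=(360,265)
cv2.imwrite('pics/s5.png',cv2.resize(s[c[1]-60:c[1]+40,c[0]-70:c[0]+60],None,fx=6,fy=6,interpolation=cv2.INTER_CUBIC))
E
```

```text
t 5.22 pos [0.495  0.1148 0.035 ] toolx [-0.614  0.789  0.   ] tooly [0.789 0.614 0.001] z [ 0.  0. -1.] F [-0.8  0.1  5.3] w 0.878 q [-0.53  0.54  0.23  2.11 -0.24  0.51  2.1 ]
shift [-178.2    0.3    0. ] roll None
```

View pics/w5.png

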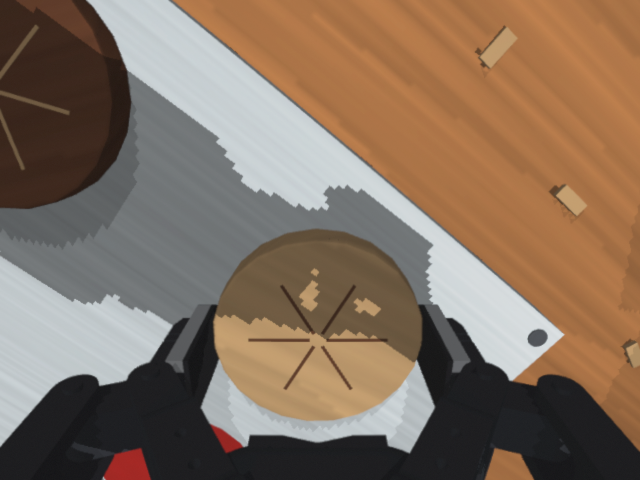

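View pics/s5.png

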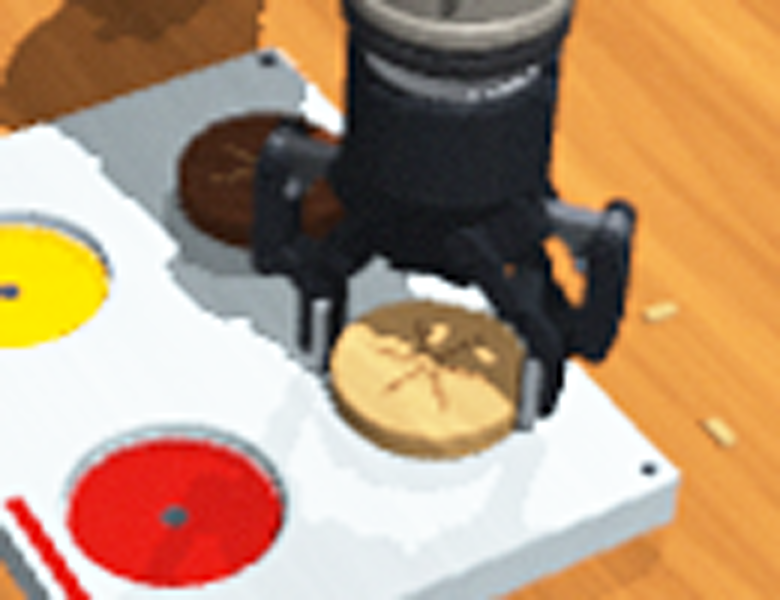

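Gripped (75 mm, 5 N downward press on the plate), disc flat. I slide it along the diagonal towards yellow.

Emit:
arm_command([
  [74, [-20, 0, 0], 0],
  [74, [-43, 0, 0], 0],
  [74, [-66, 0, 0], 0],
  [74, [-89, 0, 0], 0],
  [74, [-112, 0, 0], 0],
  [74, [-135, 0, 0], 0],
  [74, [-155, 0, 0], 0],
  [74, [-170, 0, 0], 0],
])

```text
t: 6.32
eef_pos: [0.5994, -0.0189, 0.0349]
tool_rot: [-0.001, 0.439, 0.898, 0.001]
contact_force: [-3.4, 4.3, 6.5]
gripper_width: 0.879
```

```bash
python3 - <<'E'
from h import *
move([0.605,-0.026,0.035])
im=read_camera('wrist');cv2.imwrite('pics/w6.png',im)
E
```

```text
t 6.33 pos [ 0.5994 -0.0189  0.0349] toolx [-0.614  0.789  0.002] tooly [0.789 0.614 0.   ] z [-0.001  0.001 -1.   ] F [-3.4  4.3  6.5] w 0.879 q [-0.24  0.64  0.22  1.9  -0.22  0.63  2.35]
shift [-9.   0.1 -0.1] roll None
```

View pics/w6.png

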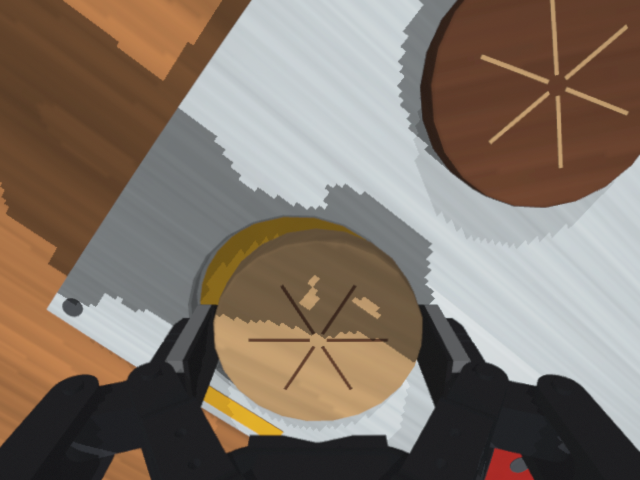

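On course, with the pocket crescent visible at the upper left and 9 mm left to go. I finish the slide and then open.

Emit:
arm_command([
  [74, [-5, 0, 0], 0],
  [74, [-9, 0, 0], 0],
  [74, [-9, 0, 0], 0],
])

```text
t: 6.75
eef_pos: [0.6046, -0.0269, 0.0343]
tool_rot: [0.0, 0.439, 0.898, -0.0]
contact_force: [0.7, 0.6, -0.4]
gripper_width: 0.876
```

```bash
python3 - <<'E'
from h import *
import json
p=json.load(open('plate.json'));th=p['th'];R=np.array([[np.cos(th),-np.sin(th)],[np.sin(th),np.cos(th)]])
move([0.605,-0.026,0.035])
im=read_camera('wrist');m=camera_model('wrist')
# overlay predicted rim
c=R@[.055,-.07]+p['t']
a=np.linspace(0,2*np.pi,200)
uv=w2p(m,np.c_[c[0]+.042*np.cos(a),c[1]+.042*np.sin(a),0*a+.024])
cv2.polylines(im,[uv.round().astype(np.int32)],True,(0,255,0),1)
cv2.imwrite('pics/w7.png',im)
E
```

```text
t 6.75 pos [ 0.6046 -0.0269  0.0343] toolx [-0.614  0.789 -0.   ] tooly [ 0.789  0.614 -0.   ] z [-0.    -0.001 -1.   ] F [ 0.7  0.6 -0.4] w 0.876 q [-0.22  0.65  0.22  1.88 -0.22  0.64  2.36]
shift [ 0.5  0.9 -0.7] roll None
```

View pics/w7.png

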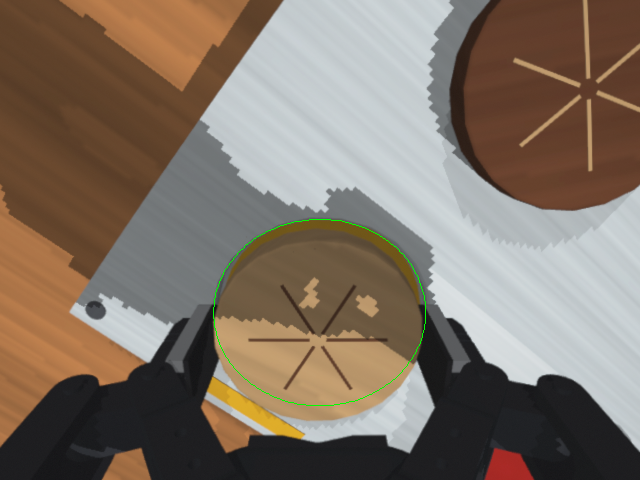

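The predicted rim matches the pocket and the contact force fell to zero. I open.

Emit:
arm_command([
  [85.4, [0, 0, 0], 0],
  [85.4, [0, 0, 0], 0],
  [85.4, [0, 0, 0], 0],
  [85.4, [0, 0, 0], 0],
  [85.4, [0, 0, 0], 0],
])

```text
t: 7.42
eef_pos: [0.6047, -0.0265, 0.0346]
tool_rot: [0.0, 0.439, 0.898, 0.0]
contact_force: [0.1, -0.1, 0.2]
gripper_width: 0.996
```

```bash
python3 - <<'E'
from h import *
import json
p=json.load(open('plate.json'));th=p['th'];R=np.array([[np.cos(th),-np.sin(th)],[np.sin(th),np.cos(th)]])
pose()
im=read_camera('wrist');m=camera_model('wrist')
c=R@[.055,-.07]+p['t']
a=np.linspace(0,2*np.pi,200)
for r,z,col in((.042,.024,(0,255,0)),(.038,.029,(255,0,255))):
    uv=w2p(m,np.c_[c[0]+r*np.cos(a),c[1]+r*np.sin(a),0*a+z]); cv2.polylines(im,[uv.round().astype(np.int32)],True,col,1)
cv2.imwrite('pics/w8.png',im)
E
```

```text
t 7.42 pos [ 0.6047 -0.0265  0.0346] toolx [-0.614  0.789  0.   ] tooly [0.789 0.614 0.   ] z [ 0.  0. -1.] F [ 0.1 -0.1  0.2] w 0.996 q [-0.22  0.64  0.22  1.88 -0.22  0.64  2.36]
```

View pics/w8.png

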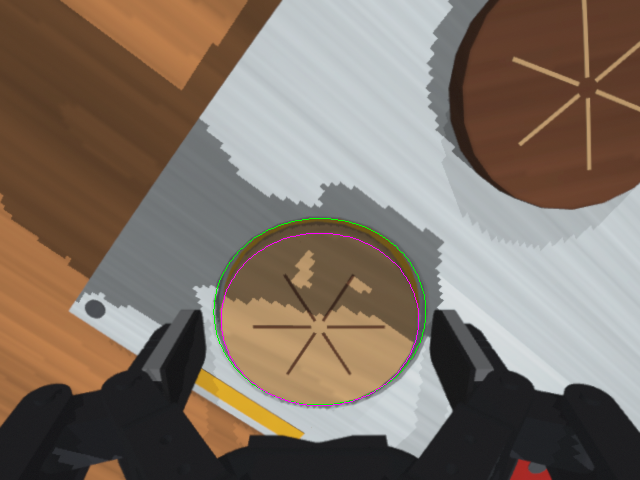

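Light blank dropped flat: its top coincides with the predicted seated outline. Lift and go to the dark blank.

```bash
python3 - <<'E'
from h import *
move([0.487,-0.0172,0.09],np.radians(47.3))
E
```

```text
t 7.47 pos [ 0.6047 -0.0265  0.0346] toolx [-0.614  0.789  0.   ] tooly [0.789 0.614 0.   ] z [-0.  0. -1.] F [0.8 0.4 0.7] w 0.996 q [-0.22  0.64  0.22  1.88 -0.22  0.64  2.36]
shift [ 79.6 -87.2 -55.4] roll 1.4064706765507067
```

Emit:
arm_command([
  [85.4, [0, 0, -25], 0],
  [85.4, [0, 0, -55.4], 0.15],
  [85.4, [20, -22, -55.4], 0.32],
  [85.4, [40, -44, -55.4], 0.5],
  [85.4, [60, -66, -55.4], 0.68],
  [85.4, [79.6, -87.2, -55.4], 0.86],
  [85.4, [79.6, -87.2, -55.4], 1.04],
  [85.4, [79.6, -87.2, -55.4], 1.22],
])

```text
t: 8.48
eef_pos: [0.4868, -0.017, 0.0902]
tool_rot: [-0.0, 0.876, 0.482, 0.0]
contact_force: [-0.7, 0.6, -0.5]
gripper_width: 0.999
```

Emit:
arm_command([
  [85.4, [0, 0, 0], 0.1],
  [85.4, [0, 0, 0], 0.187],
  [85.4, [0, 0, 0], 0.187],
  [85.4, [0, 0, 0], 0.187],
])

```text
t: 8.98
eef_pos: [0.4871, -0.0172, 0.09]
tool_rot: [-0.0, 0.916, 0.402, 0.0]
contact_force: [0.9, -0.9, -0.2]
gripper_width: 1.003
```

```bash
python3 - <<'E'
from h import *
move([0.487,-0.0172,0.035],np.radians(47.3))
im=read_camera('wrist');cv2.imwrite('pics/w9.png',im)
E
```

```text
t 8.97 pos [ 0.4871 -0.0172  0.09  ] toolx [0.677 0.736 0.   ] tooly [ 0.736 -0.677  0.   ] z [ 0.  0. -1.] F [ 0.9 -0.9 -0.2] w 1.003 q [-0.6   0.47  0.64  2.16 -0.47  0.65  1.19]
shift [-0. -0. 55.] roll 0.001193529553848327
```

View pics/w9.png

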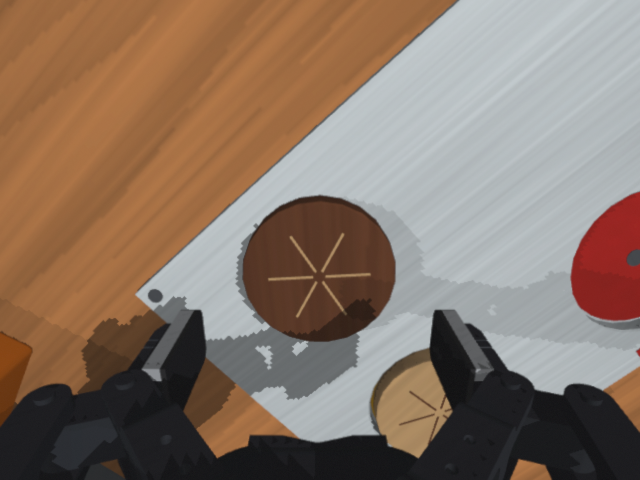

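Dark blank at (319,276), centred between the fingers, with the seated light blank well clear at (430,410). Descend and close.

Emit:
arm_command([
  [85.4, [0, 0, 25], 0],
  [85.4, [0, 0, 45], 0],
  [85.4, [0, 0, 55], 0],
  [85.4, [0, 0, 55], 0],
  [80, [0, 0, 55], 0],
  [76, [0, 0, 55], 0],
  [74, [0, 0, 55], 0],
  [74, [0, 0, 55], 0],
])

```text
t: 10.02
eef_pos: [0.4876, -0.0172, 0.0358]
tool_rot: [0.0, 0.916, 0.401, 0.001]
contact_force: [-0.8, 0.5, 5.9]
gripper_width: 0.881
```

```bash
python3 - <<'E'
from h import *
move([0.6085,0.1145,0.035])
im=read_camera('wrist');cv2.imwrite('pics/w10.png',im)
E
```

```text
t 10.03 pos [ 0.4876 -0.0172  0.0358] toolx [0.679 0.735 0.001] tooly [ 0.735 -0.679  0.001] z [ 0.001  0.001 -1.   ] F [-0.8  0.5  5.9] w 0.881 q [-0.52  0.57  0.53  2.18 -0.57  0.53  1.27]
shift [178.8  -0.5   1. ] roll None
```

View pics/w10.png

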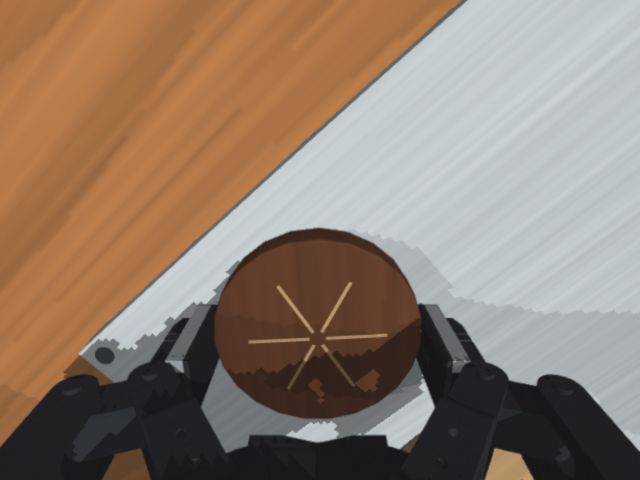

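Gripped, flat. Sliding to red.

Emit:
arm_command([
  [74, [20, 0, 0], 0],
  [74, [43, 0, 0], 0],
  [74, [66, 0, 0], 0],
  [74, [89, 0, 0], 0],
  [74, [112, 0, 0], 0],
  [74, [135, 0, 0], 0],
  [74, [155, 0, 0], 0],
  [74, [168, 0, 0], 0],
])

```text
t: 11.08
eef_pos: [0.6014, 0.1057, 0.0358]
tool_rot: [0.0, 0.916, 0.401, -0.0]
contact_force: [-2.1, -3.5, 6.2]
gripper_width: 0.875
```

```bash
cat > ov.py <<'E'
from h import *
import json,sys
p=json.load(open('plate.json'));th=p['th'];R=np.array([[np.cos(th),-np.sin(th)],[np.sin(th),np.cos(th)]])
c=R@[.055,float(sys.argv[2])]+p['t']
move([c[0],c[1],.035])
im=read_camera('wrist');m=camera_model('wrist')
a=np.linspace(0,2*np.pi,200)
for r,z,col in((.042,.024,(0,255,0)),(.038,.029,(255,0,255)))[:int(sys.argv[3])]:
    uv=w2p(m,np.c_[c[0]+r*np.cos(a),c[1]+r*np.sin(a),0*a+z]); cv2.polylines(im,[uv.round().astype(np.int32)],True,col,1)
cv2.imwrite('pics/%s.png'%sys.argv[1],im)
E
python3 ov.py w11 .07 1
```

```text
t 11.07 pos [0.6014 0.1057 0.0358] toolx [ 0.679  0.735 -0.001] tooly [ 0.735 -0.679  0.001] z [-0.    -0.001 -1.   ] F [-2.1 -3.5  6.2] w 0.875 q [-0.68  0.72  0.56  1.89 -0.57  0.7   1.04]
shift [10.7 -0.9  0.8] roll None
```

View pics/w11.png

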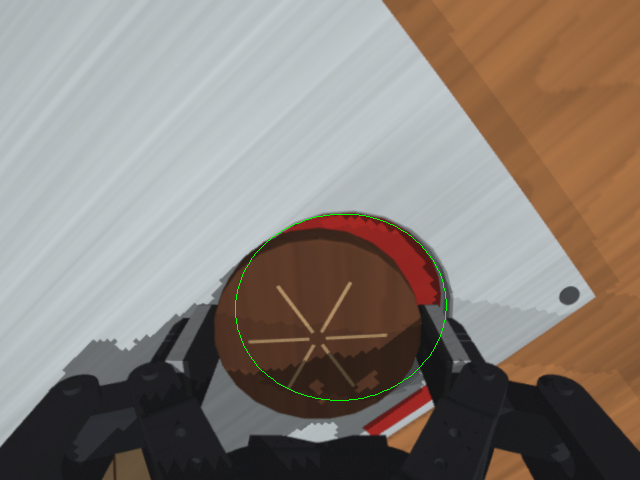

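The real rim lies about 3 px (1.2 mm) right of the overlay. I go 11.8 mm further, then open.

Emit:
arm_command([
  [74, [6, -0.3, 0], 0],
  [74, [11.8, -0.5, 0], 0],
  [74, [11.8, -0.5, 0], 0],
  [85.4, [11.8, -0.5, 0], 0],
  [85.4, [11.8, -0.5, 0], 0],
  [85.4, [11.8, -0.5, 0], 0],
  [85.4, [11.8, -0.5, 0], 0],
  [85.4, [11.8, -0.5, 0], 0],
])

```text
t: 12.12
eef_pos: [0.6087, 0.1151, 0.035]
tool_rot: [-0.0, 0.916, 0.401, 0.0]
contact_force: [0.7, -0.2, 0.8]
gripper_width: 1.001
```

```bash
python3 ov.py w12 .07 2
```

```text
t 12.12 pos [0.6087 0.1151 0.035 ] toolx [0.679 0.734 0.   ] tooly [ 0.734 -0.679 -0.   ] z [ 0.  0. -1.] F [ 0.7 -0.2  0.8] w 1.001 q [-0.69  0.73  0.56  1.86 -0.57  0.71  1.03]
shift [-1.1  0.1 -0. ] roll None
```

View pics/w12.png

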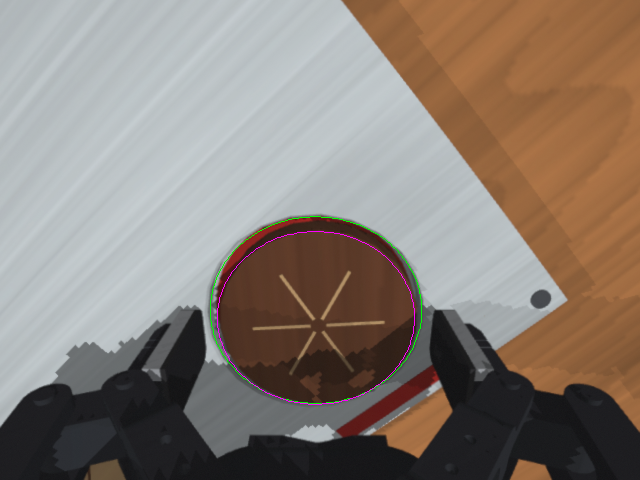

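Dark seated flat in red. Now up and over to the switch box for a close view.

```bash
python3 - <<'E'
from h import *
move([0.49,-0.28,0.27],np.radians(90))
E
```

```text
t 12.18 pos [0.6086 0.1152 0.035 ] toolx [0.679 0.735 0.   ] tooly [ 0.735 -0.679 -0.   ] z [ 0.  0. -1.] F [-0.1 -1.1 -0. ] w 0.998 q [-0.69  0.73  0.56  1.86 -0.57  0.71  1.03]
shift [-370.8  181.  -235.1] roll -0.7458539979729081
```

Emit:
arm_command([
  [85.4, [0, 0, -50], 0],
  [85.4, [0, 0, -100], -0.1],
  [85.4, [-45, 22, -140], -0.25],
  [85.4, [-90, 44, -180], -0.4],
  [85.4, [-135, 66, -215], -0.55],
  [85.4, [-180, 88, -235], -0.7],
  [85.4, [-225, 110, -235], -0.746],
  [85.4, [-270, 132, -235], -0.746],
])

```text
t: 13.18
eef_pos: [0.5217, -0.1743, 0.2706]
tool_rot: [0.0, 0.707, 0.707, 0.001]
contact_force: [1.0, -0.4, -0.1]
gripper_width: 0.999
```

Emit:
arm_command([
  [85.4, [-42, 0, 0], 0],
  [85.4, [-85, 0, 0], 0],
  [85.4, [-112, 0, 0], 0],
  [85.4, [-112, 0, 0], 0],
  [85.4, [-112, 0, 0], 0],
  [85.4, [-112, 0, 0], 0],
])

```text
t: 13.92
eef_pos: [0.5228, -0.2833, 0.2698]
tool_rot: [-0.0, 0.706, 0.708, 0.0]
contact_force: [0.1, -0.7, 0.1]
gripper_width: 1.002
```

```bash
python3 - <<'E'
from h import *
import pickle
pose()
m=camera_model('wrist');im=read_camera('wrist');cv2.imwrite('pics/w13.png',im);pickle.dump(m,open('w13.pkl','wb'))
E
```

```text
t 13.93 pos [ 0.5228 -0.2833  0.2698] toolx [-0.002  1.     0.001] tooly [ 1.     0.002 -0.   ] z [-0.     0.001 -1.   ] F [ 0.1 -0.7  0.1] w 1.002 q [-0.13  0.38  0.68  1.76 -0.27  1.09  2.22]
```

View pics/w13.png

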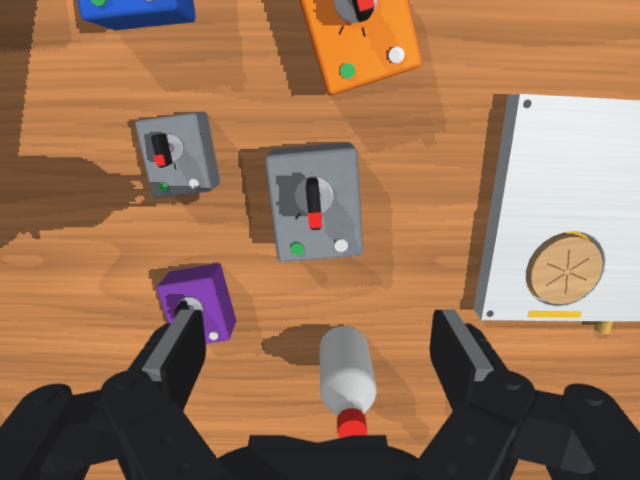

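The large grey box is centred at (315,200), with its key bow at about (314,203). The small grey one is at (176,153), and the glue stands at (348,380). Enlarging.

```bash
python3 - <<'E'
from h import *
im=cv2.imread('pics/w13.png')
cv2.imwrite('pics/w13c.png',cv2.resize(im[135:270,240:385],None,fx=5,fy=5,interpolation=cv2.INTER_CUBIC)[:600] if 0 else cv2.resize(im[135:270,240:385],None,fx=4,fy=4,interpolation=cv2.INTER_CUBIC))
E
```

```text
(no output)
```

View pics/w13c.png

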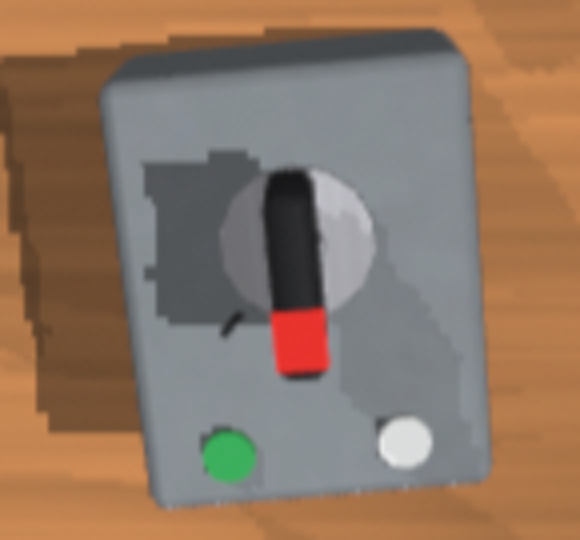

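```bash
python3 - <<'E'
from h import *
import pickle
m=pickle.load(open('w13.pkl','rb'))
P=lambda c:[(c[0]+.5)/4-.5+240,(c[1]+.5)/4-.5+135]
C=p2w(m,[P(c) for c in((104,88),(467,58),(490,475),(160,505))],.055)
print(C.round(4)); 
for i in range(4): print(np.linalg.norm(C[i]-C[(i+1)%4])*1000)
print('ctr',C.mean(0)); 
d1=C[2]-C[1];d2=C[3]-C[0];print('yaw',[np.degrees(np.arctan2(d[1],d[0])) for d in(d1,d2,)], np.degrees(np.arctan2((C[1]-C[0])[1],(C[1]-C[0])[0])),np.degrees(np.arctan2((C[2]-C[3])[1],(C[2]-C[3])[0])))
print('disc',p2w(m,[P((297,240))],.06))
B=p2w(m,[P((275,372)),P((328,372)),P((268,200)),P((314,200))],.099);print('bow',B.round(4),B[:2].mean(0),B[2:].mean(0))
d=B[:2].mean(0)-B[2:].mean(0);print(np.degrees(np.arctan2(d[1],d[0])))
e=B[:2].mean(0); yaw=np.arctan2(d[1],d[0]); print('bow centre from far end', e[:2]-.019*np.array([np.cos(yaw),np.sin(yaw)]))
E
```

```text
[[ 0.4857 -0.3277  0.055 ]
 [ 0.4794 -0.2502  0.055 ]
 [ 0.5744 -0.2419  0.055 ]
 [ 0.5819 -0.3185  0.055 ]]
77.73731080689052
95.3897931395338
76.88781508844507
96.61719373314297
ctr [ 0.53034492 -0.28456601  0.055     ]
yaw [np.float64(4.967733886286409), np.float64(5.473757190974945)] 94.69205433626847 95.60085717759681
disc [[ 0.51783688 -0.2864025   0.06      ]]
bow [[ 0.5355 -0.2905  0.099 ]
 [ 0.5355 -0.28    0.099 ]
 [ 0.5012 -0.2916  0.099 ]
 [ 0.5012 -0.2828  0.099 ]] [ 0.53554115 -0.28525402  0.099     ] [ 0.50120478 -0.2872101   0.099     ]
3.2605045400568904
bow centre from far end [ 0.51657191 -0.28633466]
```

Box measures 96 × 77 mm, which is close to 100 × 80, with yaw about 5°. The key axis is at (0.517, −0.286) and the bow is about 10 mm wide. Approach to above it.

```bash
python3 - <<'E'
from h import *
move([0.517,-0.286,0.14],np.radians(95))
E
```

```text
t 13.97 pos [ 0.5228 -0.2834  0.2699] toolx [-0.002  1.     0.001] tooly [1.    0.002 0.   ] z [ 0.     0.001 -1.   ] F [ 0.2  0.1 -0.1] w 1.001 q [-0.13  0.38  0.68  1.76 -0.27  1.09  2.22]
shift [ -2.7  -5.8 129.9] roll -0.08515785785587626
```

Emit:
arm_command([
  [50, [-2.7, -5.8, 40], -0.085],
  [50, [-2.7, -5.8, 85], -0.085],
  [50, [-2.7, -5.8, 130], -0.085],
  [50, [-2.7, -5.8, 130], -0.085],
  [50, [-2.7, -5.8, 130], -0.085],
  [50, [-2.7, -5.8, 130], -0.085],
])

```text
t: 14.72
eef_pos: [0.5179, -0.288, 0.1421]
tool_rot: [0.002, 0.676, 0.737, 0.001]
contact_force: [0.0, 0.4, 0.1]
gripper_width: 0.585
```

```bash
python3 - <<'E'
from h import *
move([0.517,-0.286,0.088],np.radians(95))
m=camera_model('wrist');im=read_camera('wrist');cv2.imwrite('pics/w14.png',im)
print(w2p(m,[[0.517,-0.286,.099]]))
E
```

```text
t 14.72 pos [ 0.5179 -0.288   0.1421] toolx [-0.085  0.996 -0.002] tooly [0.996 0.085 0.003] z [ 0.003 -0.001 -1.   ] F [0.  0.4 0.1] w 0.585 q [-0.03  0.52  0.58  1.89 -0.38  0.84  2.4 ]
shift [ 2.2 -0.9 54.1] roll -0.001856109656813043
[[322.42696539 281.56027764]]
```

View pics/w14.png

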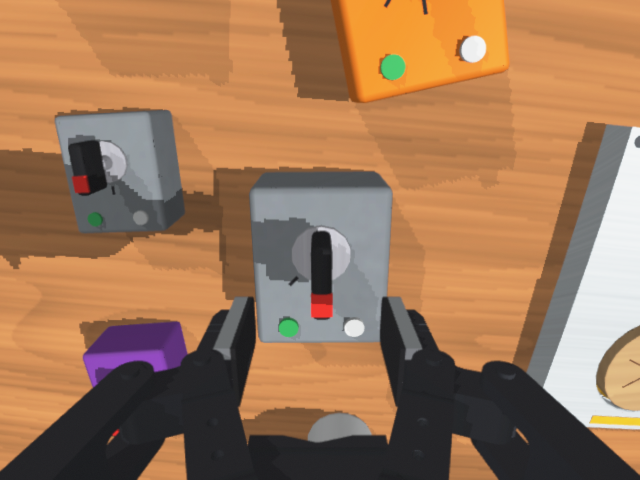

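The bow is upright at column 321, its top centred at about row 281, matching the prediction (322,282). Descend and pinch.

Emit:
arm_command([
  [50, [2, -0.9, 25], 0],
  [50, [2, -0.9, 54], 0],
  [50, [2, -0.9, 54], 0],
  [50, [2, -0.9, 54], 0],
  [30, [2, -0.9, 54], 0],
  [5, [2, -0.9, 54], 0],
  [5, [2, -0.9, 54], 0],
  [5, [2, -0.9, 54], 0],
], squeeze=40)

```text
t: 15.78
eef_pos: [0.5161, -0.2864, 0.0868]
tool_rot: [0.001, 0.677, 0.736, 0.0]
contact_force: [-0.4, -1.9, 6.1]
gripper_width: 0.105
```

```bash
python3 - <<'E'
from h import *
o,R=move([0.517,-0.286,0.088],np.radians(95)) or (status.get_obs(),0)
print(o['torque'])
m=camera_model('wrist');im=read_camera('wrist');cv2.imwrite('pics/w15.png',im)
E
```

```text
t 15.78 pos [ 0.5161 -0.2864  0.0868] toolx [-0.085  0.996 -0.001] tooly [0.996 0.085 0.002] z [ 0.002 -0.001 -1.   ] F [-0.4 -1.9  6.1] w 0.105 q [ 0.    0.6   0.53  1.92 -0.43  0.74  2.44]
shift [ 0.4  0.9 -1.2] roll -0.00249273187975807
[-0.27843508  0.05041279  0.00756879]
```

View pics/w15.png

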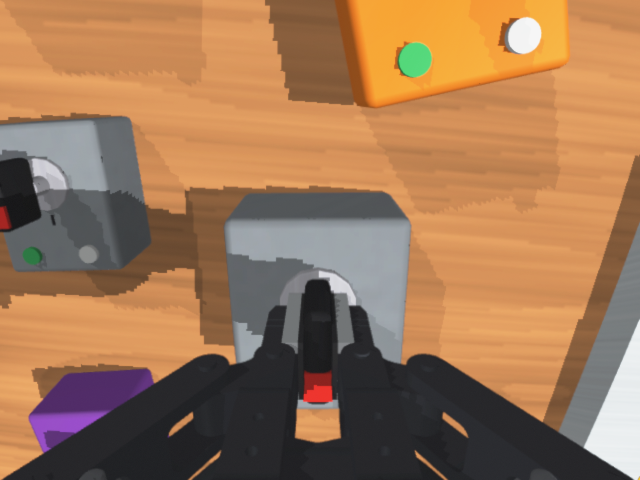

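Pinched at 9 mm, centred. I turn clockwise (positive roll), first to 0.9 rad, and check.

Emit:
arm_command([
  [5, [0, 0, 0], 0.15],
  [5, [0, 0, 0], 0.3],
  [5, [0, 0, 0], 0.45],
  [5, [0, 0, 0], 0.6],
  [5, [0, 0, 0], 0.75],
  [5, [0, 0, 0], 0.9],
])

```text
t: 16.58
eef_pos: [0.517, -0.2843, 0.0868]
tool_rot: [-0.001, 0.93, 0.368, 0.001]
contact_force: [1.0, 3.9, 8.4]
gripper_width: 0.111
```

```bash
python3 - <<'E'
from h import *
o,R=pose(); print(np.degrees(np.arctan2(R[1,0],R[0,0])),o['torque'])
im=read_camera('wrist');cv2.imwrite('pics/w16.png',im)
E
```

```text
t 16.57 pos [ 0.517  -0.2843  0.0868] toolx [0.73  0.684 0.003] tooly [ 0.684 -0.73  -0.   ] z [ 0.002  0.002 -1.   ] F [1.  3.9 8.4] w 0.111 q [-0.15  0.67  0.77  1.93 -0.65  0.8   1.73]
43.12481234716576 [ 0.74542304 -0.146386    0.1377318 ]
```

View pics/w16.png

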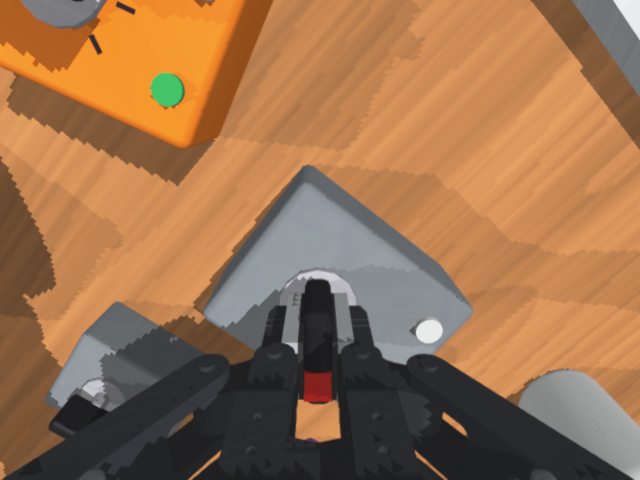

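The key follows (52° turned, torque 0.14 N m). On to the stop, slightly past it.

Emit:
arm_command([
  [5, [0, 0, 0], 0.15],
  [5, [0, 0, 0], 0.25],
  [5, [0, 0, 0], 0.25],
])

```text
t: 17.0
eef_pos: [0.5174, -0.2839, 0.0869]
tool_rot: [-0.001, 0.968, 0.252, 0.001]
contact_force: [0.3, 4.8, 11.5]
gripper_width: 0.11
```

```bash
python3 - <<'E'
from h import *
o,R=pose(); print(np.degrees(np.arctan2(R[1,0],R[0,0])),o['torque'])
E
```

```text
t 17.00 pos [ 0.5174 -0.2839  0.0869] toolx [0.873 0.488 0.002] tooly [ 0.488 -0.873 -0.001] z [ 0.002  0.002 -1.   ] F [ 0.3  4.8 11.5] w 0.11 q [-0.19  0.7   0.83  1.93 -0.7   0.83  1.53]
29.178122477245147 [ 0.87620135 -0.21306113  0.8296908 ]
```

Torque jumped to 0.83 N m at 1.15 rad, so the key is at its stop. Hold for about half a second, then open in place.

Emit:
arm_command([
  [5, [0, 0, 0], 0],
  [5, [0, 0, 0], 0],
  [5, [0, 0, 0], 0],
  [85.4, [0, 0, 0], 0],
  [85.4, [0, 0, 0], 0],
  [85.4, [0, 0, 0], 0],
  [85.4, [0, 0, 0], 0],
  [85.4, [0, 0, 0], 0],
])

```text
t: 18.0
eef_pos: [0.5155, -0.2857, 0.0859]
tool_rot: [0.0, 0.968, 0.25, -0.0]
contact_force: [-0.0, 1.2, 0.5]
gripper_width: 0.999
```

Emit:
arm_command([
  [85.4, [0, 0, 0], 0],
  [85.4, [0, 0, -10], 0],
  [85.4, [0, 0, -50], 0],
  [85.4, [0, 0, -100], 0],
  [85.4, [0, 0, -150], 0],
  [85.4, [0, 0, -190], 0],
  [85.4, [0, 0, -190], 0],
  [85.4, [0, 0, -190], 0],
])

```text
t: 19.0
eef_pos: [0.5153, -0.2852, 0.2758]
tool_rot: [-0.0, 0.968, 0.25, 0.0]
contact_force: [0.4, -0.6, -0.3]
gripper_width: 1.002
```

```bash
python3 - <<'E'
from h import *
pose()
im=read_camera('wrist');cv2.imwrite('pics/w17.png',im)
im=read_camera('top');cv2.imwrite('pics/t17.png',im)
cv2.imwrite('pics/t17c.png',cv2.resize(im[180:340,130:490],None,fx=2.2,fy=2.2,interpolation=cv2.INTER_CUBIC))
im=read_camera('scene');cv2.imwrite('pics/s17.png',im)
E
```

```text
t 19.00 pos [ 0.5153 -0.2852  0.2758] toolx [0.875 0.485 0.   ] tooly [ 0.485 -0.875 -0.001] z [-0.     0.001 -1.   ] F [ 0.4 -0.6 -0.3] w 1.002 q [-0.36  0.49  1.06  1.78 -0.46  1.15  1.35]
```

View pics/w17.png

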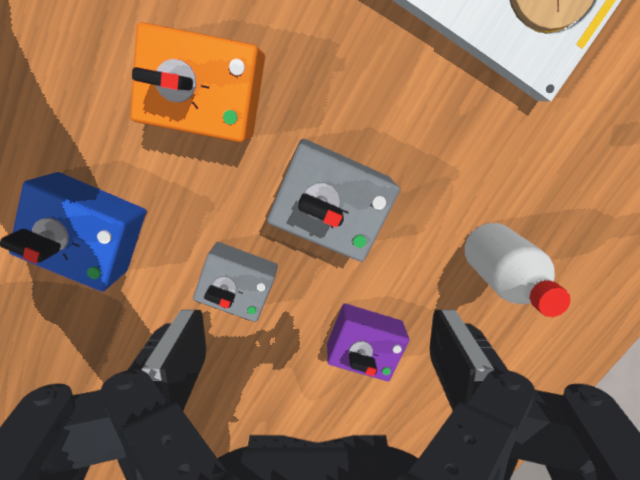

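View pics/s17.png

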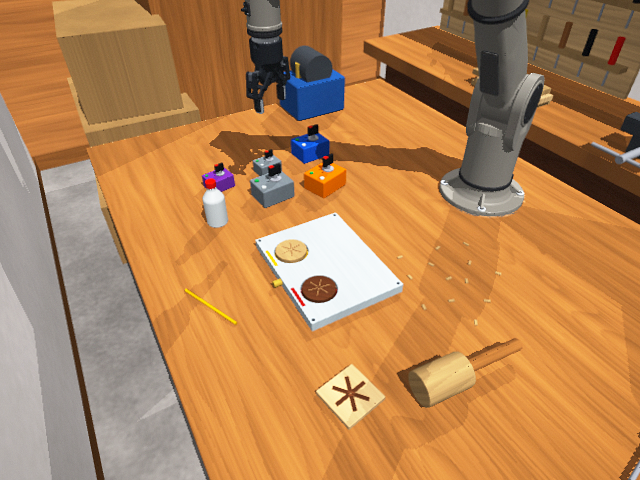

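View pics/t17c.png

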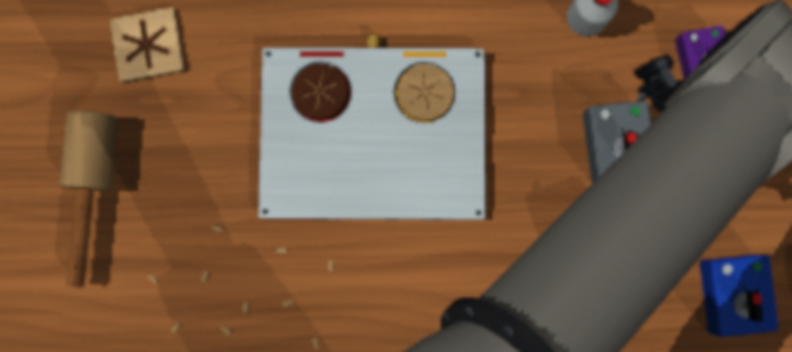

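Key is back at rest along the box, both blanks are seated flat, the bystanders look unmoved and the arm is clear.

```bash
python3 -c "
from station import bot; print(bot.hand_in())"
```

```text
the job is handed in; nothing more can be done
None
```

The job is handed in at about 19 s of the 70 s allowed: both blanks are seated and the pump was started after them.

- **Blanks:** I held each blank lightly between the fingers and slid it diagonally across the plate, light into the yellow pocket and dark into the red. I did not push them with two fingertips. Wrist pictures showed each one dropped flat, matching the outline predicted for a seated blank.
- **Key:** I then turned the key on the larger grey box clockwise to about 1.15 rad, where the torque jumped to 0.83 N m, so it was at the stop. I held it there for about 0.5–0.6 s, judged from the motion steps. Then I opened the fingers and it sprang back to rest by itself.
- **Last checks:** In the final pictures both blanks are in place, and the mallet, glue bottle and finished coaster look unmoved (judged by eye, not measured). The open gripper is well clear, with no contact force.
- **Disagreements:** The red pocket's rim sat about 1.2 mm from my plate fit, and I corrected for that before releasing the dark blank. The switch box measured about 96 × 77 mm against the stated 100 × 80, which caused no trouble.

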